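Honey from the back of the pull-out tray

TASK

Fetch the honey jar from the pull-out tray at the back of the worktop. The pepper mill and the salt shaker stand in the tray's way: stand both aside on the wooden board first, then draw the tray out and set the honey jar in the middle of the slate coaster. Push the tray fully home again and put the mill and the shaker back where each of them stood, tipping none of them over and leaving the two spice jars standing on the tray.

Things in the scene. Friction and masses are not known exactly. Their poses are not given: they have to be found in the camera images.
- pepper_mill: Turned wooden pepper mill with a small steel knob on top, round, 190 mm tall, foot 58 mm across; its rounded head is 50 mm across and reaches from 138 to 179 mm above the foot (widest near 158 mm: grip it there). About 0.2 kg. Starts on the worktop before the tray. Origin at the centre of its underside, z up.
- salt_shaker: Glass salt shaker with a grey perforated cap, round, 90 mm tall, its glass body 44 mm across, its cap 34 mm; grip the body about 48 mm up. About 0.1 kg. Starts on the worktop before the tray, beside the mill (either may be on the left). Origin at the centre of its underside, z up.
- honey_jar: Honey jar with a red screw lid (lid 56 mm across) and a yellowish octagonal glass body, 56 mm along its own x, 62 mm along its own y, 86 mm tall, about 0.36 kg; grip the body across its x, about 68 mm above its underside. Starts on the pull-out tray in any of three places of the front row, the two spice jars in the others, 82 mm from centre to centre. Origin at the centre of its underside, z up.
- blue_spice: Spice jar with a dark cap and a dark blue label, round, 41 mm across, 105 mm tall; stands loose on the pull-out tray beside the honey jar and stays there. Origin at the centre of its underside, z up.
- green_spice: Spice jar with a dark cap and a black and green label, round, 41 mm across, 105 mm tall; stands loose on the pull-out tray beside the honey jar and stays there. Origin at the centre of its underside, z up.
- pullout (a joint): How far the light-wood pull-out tray is drawn out, m: 0 is home (against its stop), 0.13 is fully out (against its stop). Starts at 0, runs level, needs about 3 N, stays where it is left. At home the jars stand under the front of the wall cabinet, whose underside is 0.47 m above the worktop and whose doors begin about 35 mm behind the closed handle: draw the tray out to reach them.
- runners: Fixed runners under the tray, covered by it at home; origin on the worktop under the middle of the closed tray, x into the worktop, z up. The tray is 280 mm deep (x), 286 mm wide (y), floor 26 mm above the worktop, rims and front board 46 mm. Two white canisters, 131 and 151 mm to the top, stand on it; their near sides are about 75 mm behind the jars' centres.
- tray_handle (a point): Middle of the tray's handle (moves with the tray): a straight round steel bar, 12 mm thick, 108 mm long along the point's y, standing on two posts 39 mm above the tray's front board, bar centre 85 mm above the worktop. Site x points into the tray: drawn out along -x, pushed home along +x; z up. The jars' row is 75 mm behind the bar.
- board: Small brown wooden board lying on the worktop at the left or right side, fixed: 220 mm along its x, 115 mm along its y, 12 mm thick, with two thin dark lines along its long edges. The place to set the mill and the shaker aside. Origin at the centre of its underside, z up.
- coaster: Dark slate coaster lying on the worktop at the other side, fixed: 99 mm square, top 8 mm above the worktop. Origin at the centre of its underside, z up.
Things that resemble listed ones, but are neither listed nor needed, are in the scene too. Leave any yellow look-alike of the honey_jar alone.

How it is judged:
On the way, in this order (a step that is already met when the one before it is completed fails the run):
1. the pepper mill and the salt shaker both stand upright on the board, released (x of pepper_mill in the frame of board between -0.11 and 0.11 m and y of pepper_mill in the frame of board between -0.0575 and 0.0575 m and z of pepper_mill in the frame of board between 0.006 and 0.018 m and angle between each of pepper_mill, salt_shaker's own z axis and vertical below 0.1 rad and contact force between each of pepper_mill, salt_shaker and the fingers below 0.05 N and linear speed of each of pepper_mill, salt_shaker below 0.03 m/s and x of salt_shaker in the frame of board between -0.11 and 0.11 m and y of salt_shaker in the frame of board between -0.0575 and 0.0575 m and z of salt_shaker in the frame of board between 0.006 and 0.018 m), for 0.2 s.
2. the tray is drawn out by at least 90 mm (value of joint pullout above 0.09 m), for 0.1 s.
3. the honey jar stands on the coaster, released (horizontal distance between honey_jar and coaster below 0.015 m and z of honey_jar in the frame of coaster between 0.003 and 0.014 m and angle between honey_jar's own z axis and vertical below 0.1 rad and contact force between honey_jar and the fingers below 0.05 N and linear speed of honey_jar below 0.03 m/s), for 0.2 s.
4. the tray is pushed home again (value of joint pullout below 0.008 m), for 0.2 s.
At the end, for the whole second after the job is handed in: The honey jar stands upright on the coaster, within 15 mm of its centre; the tray is home (within 8 mm); the mill and the shaker stand upright within 15 mm of where each of them started; both spice jars stand upright on the tray; all released and at rest (all of step 3 and value of joint pullout below 0.008 m and distance of each of pepper_mill, salt_shaker from where it was at the start of the episode below 0.015 m and angle between each of pepper_mill, salt_shaker, blue_spice, green_spice's own z axis and vertical below 0.1 rad and contact force between each of pepper_mill, salt_shaker and the fingers below 0.05 N and linear speed of each of pepper_mill, salt_shaker below 0.03 m/s and x of blue_spice in the frame of tray_handle between 0 and 0.27 m and y of blue_spice in the frame of tray_handle between -0.14 and 0.14 m and z of blue_spice in the frame of tray_handle between -0.067 and -0.052 m and x of green_spice in the frame of tray_handle between 0 and 0.27 m and y of green_spice in the frame of tray_handle between -0.14 and 0.14 m and z of green_spice in the frame of tray_handle between -0.067 and -0.052 m); the robot touches nothing.
It fails at once if the mill, the shaker, the honey jar or a spice jar is tipped by more than 35 degrees (angle between any of pepper_mill, salt_shaker, honey_jar, blue_spice, green_spice's own z axis and vertical above 0.61 rad).
It also fails if it takes over 131 s, if anything falls off the work surface, if the arm or the gripper's body presses on something with over 40 N, if the wrist force passes 120 N, or if a joint passes its speed limit or range.

ROBOT

A 6-joint arm with a two-finger parallel gripper is mounted at the origin on a cart in front of the work surface, level with it; the furniture and walls round the work are solid. World frame = base frame: x ahead of the robot, y to its left, z up, the work surface at z = 0. Lengths are in m, angles in rad, forces in N, time in s.
With the tool pointing down it reaches from about 0.25 to 0.8 m from the base axis. Payload 8.5 kg.
Tool frame: the origin (TCP) lies between the finger pads; the fingertips stand nose_length ahead of it and the grasp point (between the pads) lies 8 mm behind it (nose_length is the distance from the TCP to the fingertips, in m); z points along the fingers, y is the line along which they close (so a half turn about z gives the same grasp; the last joint's range is limited). The gripper opens to 85 mm and grips with 20 to 120 N. Pads are 22 mm wide; open, the fingers measure 114 mm over their backs; the gripper's body (76 mm by 85 mm) begins 54 mm behind the grasp point. The pads swing forward as they close: fully open they stand 13 mm farther back than shut.
Start: joints at [-1.29, 0.238, -0.013, 1.319, 0, 1.571], TCP at [0.145, -0.504, 0.242] pointing down, gripper open.
Joint ranges: [-2.66, 2.66], [-1.03, 1.9], [-1.14, 1.46], [-1.82, 2.27], [-1.45, 1.34], [-3.14, 3.14]. Speed limits (rad/s): [2.22, 2.22, 2.79, 3.14, 3.14, 3.14].

INTERFACE

Orientations are given as a 3x3 rotation matrix whose columns are the frame's x, y, z axes.
In Python, from rig import state, grab_frame, close_job, nose_length gives the robot as it stands.
- The arm moves only by the tool carry_out, never from a script. Its argument "moves" is text: rows parted by semicolons, each of 7 numbers parted by spaces: the opening, from 0 (shut) to 1 (fully open), then the shift along the tool's x, y, z in mm, then the turn, a rotation vector about the tool's x, y, z in rad. A call has 1 to 10 rows; each row shifts and turns the commanded pose from where the row before left it, along the tool's axes as they then stand; what a row does not reach is not made up. A row lasts 1/10 s, in which the tool goes at most 50 mm and 8.59 degrees, less where a joint would pass 70% of its speed; a pose out of reach is approached as far as the arm can. A call with a gripper value outside its range is refused whole. The fingers move at their own pace and stop on an object; "grip_force" is the grip in N (left out, the last holds). Time passes only in rows, so rows that do not move let the fingers close. It gives the time, the measured TCP pose, the force, the opening and the grip force at its end, in the units of the state.
- state(): the state, without advancing time (a new reading comes with each control period).
- grab_frame(name): name is "scene" or "side" or "wrist"; returns a dict with "frame" (420x560x3 uint8, red, green, blue), "camera_matrix" (3x3 intrinsics, pixels), "R" (3x3) and "t" (3): a world point X has camera coordinates R X + t. Camera axes: x right, y down, z forward; pixel columns grow to the right and rows downward; lengths in m; the calibration is good to about 2 mm. The wrist camera is an equidistant fisheye: a pixel r from the principal point sees the ray r / f radians off the axis. A picture is of the moment at which its call begins. There is no depth.
- close_job(): hands the job in; it is judged then, once.
The state is a dict: "t": time; "joints": joint angles; "qd": joint speeds; "joint_efforts": joint torques, N m; "ee_pos": TCP position; "ee_rot": TCP orientation; "contact_force": force on the tool from outside, world axes, zero at the start; "torque": the same for the moment, N m; "grip_width": opening from 0.0 (shut) to 1.0 (fully open); "gripper_force": force on a finger pad.
Only numpy, scipy, OpenCV 4.12 (cv2) and the standard library are available. Lean on these libraries where they do the work, as an engineer would, in place of code of your own. Each camera call takes 0.05 s, during which the arm holds its last target. There are 200 camera calls.

## Working session

There is one attempt and no reset: what is moved stays moved. The work goes in short steps, Python scripts to look and compute and a tool call to move; the robot and the scene stay as the last step left them, time stands still between calls to the robot, and variables do not carry over. Pictures are saved under pics/ and viewed, at most 18 in all, crops included, and the job is handed in when it is done.

Besides the shell and the picture viewer there is one more tool, called after "Emit:" as name(argument=value, ...) on one line, values as JSON. carry_out: Moves the arm, as the interface text tells. Its arguments: {"type":"object","properties":{"moves":{"type":"string"},"grip_force":{"type":"number"}},"required":["moves"]}

```bash
mkdir -p pics; cat > h.py <<'E'
import numpy as np,cv2
from rig import state,grab_frame,close_job,nose_length
def save(n,f): cv2.imwrite(f'pics/{n}.png',cv2.cvtColor(f,cv2.COLOR_RGB2BGR))
E
python3 - <<'E'
from h import *
import pickle
for c in ("scene","side","wrist"):
    g=grab_frame(c); save(c+"0",g["frame"]); pickle.dump(g,open(c+"0.pkl","wb"))
    print(c,g["camera_matrix"].round(1).tolist(),g["R"].round(3).tolist(),g["t"].round(3).tolist())
s=state();print({k:np.round(v,3).tolist() for k,v in s.items()});print(nose_length if not callable(nose_length) else nose_length())
E
```

```text
scene [[428.4, 0.0, 279.2], [0.0, 428.4, 203.7], [0.0, 0.0, 1.0]] [[-0.602, -0.799, -0.002], [-0.459, 0.348, -0.818], [0.654, -0.491, -0.576]] [0.346, 0.327, 0.935]
side [[382.5, 0.0, 281.3], [0.0, 382.5, 210.9], [0.0, 0.0, 1.0]] [[0.994, -0.112, 0.003], [-0.071, -0.646, -0.76], [0.087, 0.755, -0.649]] [-0.542, 0.121, 1.049]
wrist [[325.2, 0.0, 277.7], [0.0, 325.2, 211.1], [0.0, 0.0, 1.0]] [[0.277, -0.961, -0.001], [-0.908, -0.262, 0.327], [-0.314, -0.09, -0.945]] [-0.524, -0.043, 0.382]
{'t': 0.15, 'joints': [-1.29, 0.239, -0.014, 1.319, 0.0, 1.571], 'qd': [-0.0, -0.002, 0.003, -0.001, -0.001, -0.001], 'joint_efforts': [0.001, -53.908, 34.66, 0.014, 0.0, -0.0], 'ee_pos': [0.145, -0.504, 0.242], 'ee_rot': [[0.961, 0.277, -0.0], [0.277, -0.961, 0.001], [0.0, -0.001, -1.0]], 'contact_force': [-0.546, -0.226, -0.36], 'torque': [0.004, -0.001, -0.017], 'gripper_force': 0.0, 'grip_width': 0.996}
0.011
```

View pics/scene0.png

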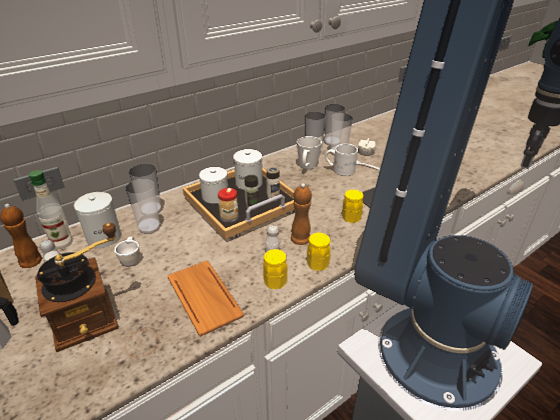

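View pics/side0.png

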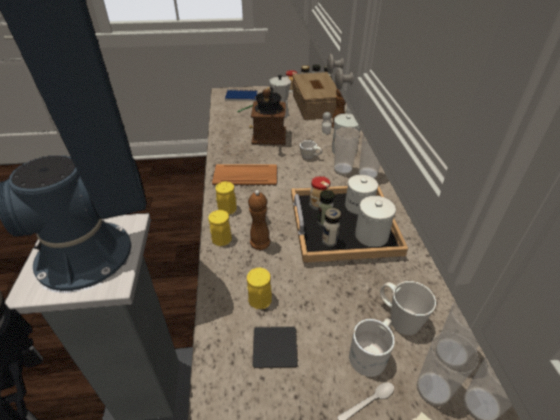

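The scene shows the target mill at scene (301,215), with a decoy mill at (18,235). The target shaker is at (273,237), with a decoy at (48,250). The honey jar is the red lid on the tray at (228,205), and the yellow look-alikes are at (275,268), (319,251) and (353,206). The board is on the left at scene (205,297), and the coaster is on the right at side (275,347). Next I'll take a close crop to check these.

```bash
python3 - <<'E'
from h import *
import pickle
a=pickle.load(open("scene0.pkl","rb"))["frame"][140:290,170:370]
b=pickle.load(open("side0.pkl","rb"))["frame"][155:375,195:415]
a=cv2.resize(a,(800,600),interpolation=cv2.INTER_CUBIC);b=cv2.resize(b,(594,594),interpolation=cv2.INTER_CUBIC)
save("cs",a);save("cd",b)
E
```

```text
(no output)
```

View pics/cs.png

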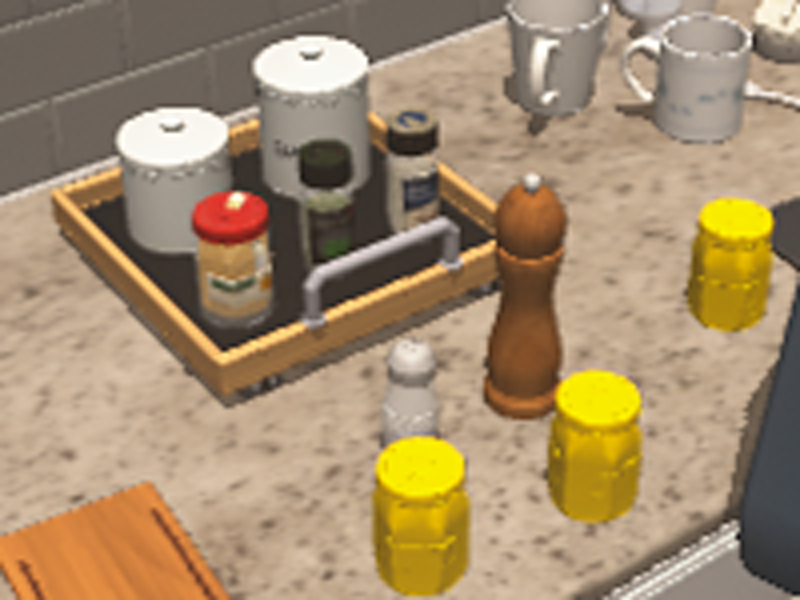

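View pics/cd.png

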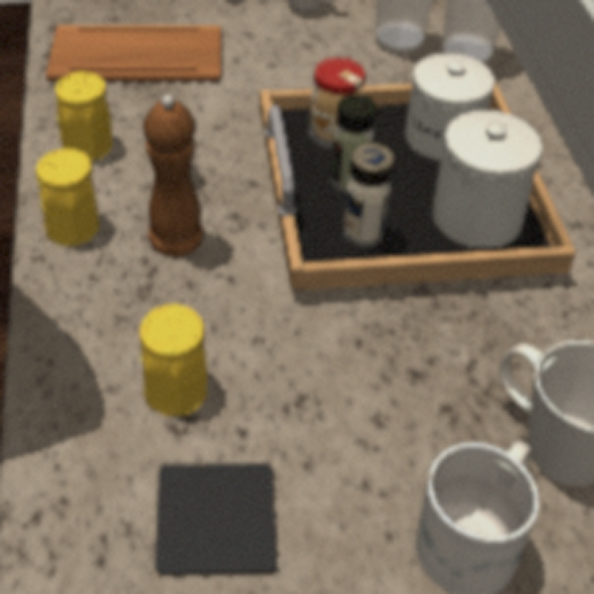

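The crops confirm the choices. The honey jar is in the left slot, green is in the middle and blue is on the right. The shaker stands left of the mill, with yellow cans in front of both. Now for positions.

```bash
cat >> h.py <<'E'
def ray(g,u,v):
    d=np.linalg.inv(g["camera_matrix"])@[u,v,1]; R=g["R"];return -R.T@g["t"],R.T@d
def onz(g,u,v,z):
    c,d=ray(g,u,v);return c+d*(z-c[2])/d[2]
def tri(g1,p1,g2,p2):
    c1,d1=ray(g1,*p1);c2,d2=ray(g2,*p2)
    s=np.linalg.lstsq(np.c_[d1,-d2],c2-c1,rcond=None)[0]
    a,b=c1+s[0]*d1,c2+s[1]*d2;return (a+b)/2,np.linalg.norm(a-b)
E
python3 - <<'E'
from h import *
import pickle
S=pickle.load(open("scene0.pkl","rb"));D=pickle.load(open("side0.pkl","rb"))
s=lambda u,v:(170+(u+.5)/4-.5,140+(v+.5)/4-.5)
d=lambda u,v:(195+(u+.5)/2.7-.5,155+(v+.5)/2.7-.5)
def show(n,su,du,z):
    o=[n]
    if su:o.append(onz(S,*s(*su),z).round(3))
    if du:o.append(onz(D,*d(*du),z).round(3))
    if su and du:t=tri(S,s(*su),D,d(*du));o+=[t[0].round(3),round(t[1],4)]
    print(*o)
show("mill",(532,179),(168,100),.188)
show("shaker",(411,348),None,.088)
show("honey",(231,214),(340,76),.112)
show("green",(326,160),(357,110),.131)
show("blue",(413,130),(374,160),.131)
show("hL",(312,275),(276,110),.088);show("hR",(452,228),(287,205),.088)
for n,su,du in (("y1",(421,465),(82,88)),("y2",(599,398),(66,168)),("y3",(736,218),(173,332))):show(n,su,du,.086)
print("board")
for p in [(57,27),(218,27),(222,78),(50,78)]:show("b",None,p,.012 if p[1]<50 else .006)
b=D["frame"];hs=cv2.cvtColor(b,cv2.COLOR_RGB2HSV)
def rect(m,z):
    c=max(cv2.findContours(m.astype(np.uint8),0,2)[0],key=cv2.contourArea)
    P=np.array([onz(D,*p[0],z)[:2] for p in c]).astype(np.float32);r=cv2.minAreaRect(P*1000);print(np.round(r[0],1),np.round(r[1],1),r[2])
m=np.zeros(b.shape[:2],bool);m[320:375,245:305]=True
rect(m&(b.max(2)<75),.008)
m[:]=0;m[160:190,205:285]=True
rect(m&(hs[...,1]>150)&(hs[...,0]<15)&(hs[...,2]>90),.010)
print("tray")
for p in [(263,93),(290,268),(570,252),(500,90)]:show("t",None,p,.046)
E
```

```text
mill [ 0.483 -0.01   0.188] [ 0.482 -0.013  0.188] [ 0.483 -0.011  0.187] 0.0019
shaker [0.488 0.088 0.088]
honey [0.67  0.118 0.112] [0.673 0.108 0.112] [0.675 0.115 0.108] 0.0011
green [0.664 0.037 0.131] [0.673 0.024 0.131] [0.674 0.031 0.124] 0.0017
blue [ 0.66  -0.04   0.131] [ 0.673 -0.053  0.131] [ 0.673 -0.048  0.124] 0.0051
hL [0.599 0.095 0.088] [0.601 0.087 0.088] [0.602 0.092 0.084] 0.0017
hR [ 0.586 -0.021  0.088] [ 0.59  -0.061  0.088] [ 0.599 -0.037  0.07 ] 0.0118
y1 [0.391 0.152 0.086] [0.394 0.152 0.086] [0.393 0.151 0.085] 0.0017
y2 [0.373 0.02  0.086] [0.377 0.019 0.086] [0.376 0.019 0.085] 0.0029
y3 [ 0.47  -0.202  0.086] [ 0.47  -0.204  0.086] [ 0.47  -0.203  0.085] 0.0002
board
b [0.354 0.389 0.012]
b [0.566 0.366 0.012]
b [0.56  0.261 0.006]
b [0.347 0.284 0.006]
[ 493.4 -333.7] [94.3 92.5] 84.5661849975586
[455.3 321.6] [102.  208.1] 83.8084716796875
tray
t [0.599 0.173 0.046]
t [ 0.588 -0.104  0.046]
t [ 0.863 -0.113  0.046]
t [0.875 0.149 0.046]
```

Emit:
carry_out(moves="1 48 -2 -5 0 0 -0.0922;1 48 -2 -5 0 0 -0.0922;1 48 -2 -5 0 0 -0.0922;1 48 -2 -5 0 0 -0.0922;1 48 -2 -5 0 0 -0.0922;1 48 -2 -5 0 0 -0.0922;1 48 -2 -5 0 0 -0.0922", grip_force=30)

```text
t: 0.85
ee_pos: [0.4199, -0.3166, 0.2771]
ee_rot: [[0.598, 0.802, -0.0], [0.802, -0.598, 0.0], [0.0, -0.0, -1.0]]
contact_force: [1.2, -1.1, -0.5]
grip_width: 1.0
gripper_force: 0.0
```

Emit:
carry_out(moves="1 48 -2 -5 0 0 -0.0922;1 48 -2 -5 0 0 -0.0922;1 48 -2 -5 0 0 -0.0922;1 48 -2 -5 0 0 -0.0922;1 48 -2 -5 0 0 -0.0922;1 48 -2 -5 0 0 -0.0922;1 48 -2 -5 0 0 -0.0922;1 0 0 0 0 0 0;1 0 0 0 0 0 0")

```text
t: 1.75
ee_pos: [0.5245, -0.0037, 0.3121]
ee_rot: [[-0.003, 1.0, -0.0], [1.0, 0.003, -0.0], [-0.0, -0.0, -1.0]]
contact_force: [1.2, -0.6, -0.1]
grip_width: 0.999
gripper_force: 0.0
```

```bash
python3 - <<'E'
from h import *
import pickle
g=grab_frame("wrist");pickle.dump(g,open("w1.pkl","wb"));save("w1",cv2.resize(g["frame"],(800,600),interpolation=cv2.INTER_CUBIC))
s=state();print(s["ee_pos"].round(4) if hasattr(s["ee_pos"],'round') else s["ee_pos"],np.round(s["joints"],3),np.round(s["ee_rot"],3).tolist())
print("cam",(-g["R"].T@g["t"]).round(3))
E
```

```text
[ 0.5244 -0.0048  0.3121] [-0.009  0.225  0.146  1.492 -0.     1.561] [[-0.001, 1.0, -0.0], [1.0, 0.001, -0.0], [-0.0, -0.0, -1.0]]
cam [0.524 0.081 0.445]
```

View pics/w1.png

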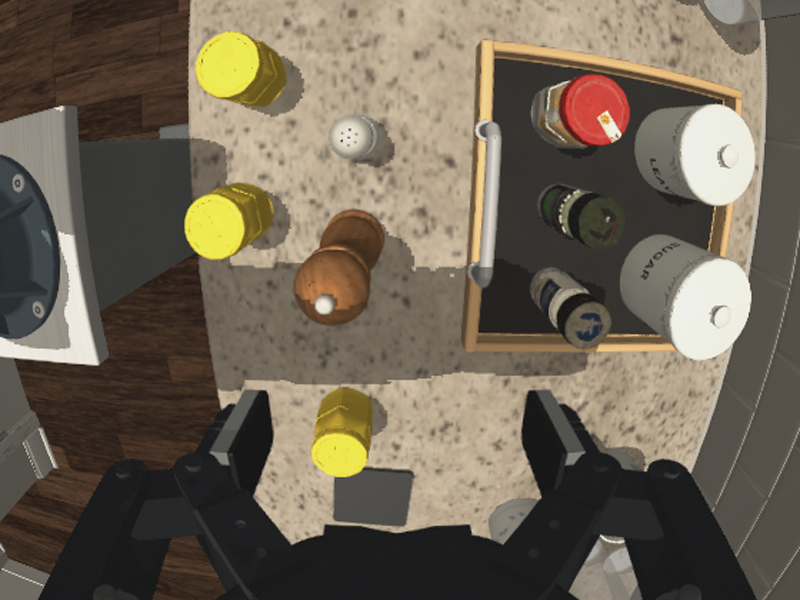

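The wrist view (800x600) shows the mill knob at (323,304), the shaker cap at (351,137), the honey lid at (597,110), and the handle running from (493,130) to (486,278). Next I'll convert these pixels with the fisheye model.

```bash
cat >> h.py <<'E'
def wz(g,u,v,z):
    K=g["camera_matrix"];x,y=(u-K[0,2])/K[0,0],(v-K[1,2])/K[1,1];r=np.hypot(x,y)
    d=g["R"].T@np.array([x/r*np.sin(r),y/r*np.sin(r),np.cos(r)]);c=-g["R"].T@g["t"]
    return c+d*(z-c[2])/d[2]
E
python3 - <<'E'
from h import *
import pickle
g=pickle.load(open("w1.pkl","rb"))
for n,u,v,z in [("mill",323,304,.188),("mill head",332,286,.158),("shaker",351,137,.088),("honey",597,110,.112),("green",602,220,.131),("blue",586,325,.131),("hL",493,131,.088),("hR",487,277,.088),("tFL",482,42,.046),("tFR",466,350,.046),("tBL",741,93,.046),("c",337,468,.008),("c",412,472,.008),("c",408,524,.008),("c",334,521,.008)]:
    print(n,wz(g,(u+.5)*.7-.5,(v+.5)*.7-.5,z).round(4))
# honey body edges
f=g["frame"];hs=cv2.cvtColor(f,cv2.COLOR_RGB2HSV)
m=((hs[...,0]<6)|(hs[...,0]>174))&(hs[...,1]>170)&(hs[...,2]>110);m[:, :350]=0;m[160:]=0
c=max(cv2.findContours(m.astype(np.uint8),0,2)[0],key=cv2.contourArea);(x,y),r=cv2.minEnclosingCircle(c);print(x,y,r,wz(g,x,y,.105).round(4))
save("w1h",cv2.resize(f[25:130,350:460],None,fx=5,fy=5,interpolation=cv2.INTER_CUBIC))
E
```

```text
mill [ 0.4806 -0.0096  0.188 ]
mill head [ 0.482  -0.0077  0.158 ]
shaker [0.4892 0.0888 0.088 ]
honey [0.6722 0.1167 0.112 ]
green [0.6729 0.0355 0.131 ]
blue [ 0.6702 -0.0463  0.131 ]
hL [0.597  0.0951 0.088 ]
hR [ 0.597  -0.0212  0.088 ]
tFL [0.5954 0.1752 0.046 ]
tFR [ 0.5903 -0.1056  0.046 ]
tBL [0.8738 0.1688 0.046 ]
c [ 0.4529 -0.282   0.008 ]
c [ 0.5431 -0.2867  0.008 ]
c [ 0.5398 -0.3793  0.008 ]
c [ 0.4423 -0.3762  0.008 ]
418.25640869140625 75.68589782714844 17.359729766845703 [0.676  0.1188 0.105 ]
```

View pics/w1h.png

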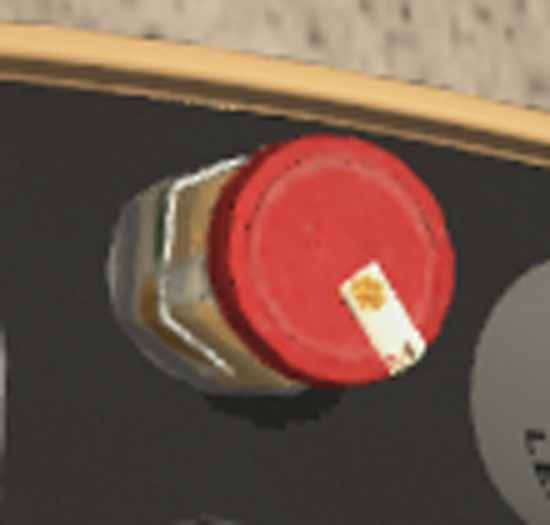

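Emit:
carry_out(moves="1 -5 -42 0 0 0 0;1 0 0 0 0 0 0;1 0 0 40 0 0 0;1 0 0 40 0 0 0;1 0 0 40 0 0 0;1 0 0 25 0 0 0;1 0 0 15 0 0 0;1 0 0 0 0 0 0;1 0 0 0 0 0 0")

```text
t: 2.7
ee_pos: [0.4827, -0.0109, 0.1527]
ee_rot: [[0.001, 1.0, -0.0], [1.0, -0.001, -0.0], [-0.0, -0.0, -1.0]]
contact_force: [0.1, 0.0, -0.4]
grip_width: 1.003
gripper_force: 0.0
```

Emit:
carry_out(moves="0 0 0 0 0 0 0;0 0 0 0 0 0 0;0 0 0 0 0 0 0;0 0 0 0 0 0 0;0 0 0 0 0 0 0;0 0 0 0 0 0 0;0 0 0 0 0 0 0;0 0 0 0 0 0 0", grip_force=30)

```text
t: 3.5
ee_pos: [0.4832, -0.0099, 0.1535]
ee_rot: [[-0.001, 1.0, 0.002], [1.0, 0.001, -0.0], [-0.0, 0.002, -1.0]]
contact_force: [-1.0, -0.1, 6.6]
grip_width: 0.563
gripper_force: 30.1
```

Emit:
carry_out(moves="0 0 0 -20 0 0 0;0 0 0 -40 0 0 0;0 0 0 -40 0 0 0;0 0 0 -30 0 0 0;0 20 3 0 0 0 0;0 40 5 0 0 0 0;0 40 6 0 0 0 0;0 40 6 0 0 0 0;0 40 6 0 0 0 0;0 40 6 0 0 0 0")

```text
t: 4.5
ee_pos: [0.5143, 0.2119, 0.2827]
ee_rot: [[-0.001, 1.0, 0.0], [1.0, 0.001, 0.0], [0.0, 0.0, -1.0]]
contact_force: [0.8, 0.3, -1.6]
grip_width: 0.556
gripper_force: 31.8
```

Emit:
carry_out(moves="0 40 6 0 0 0 0;0 40 6 0 0 0 0;0 26 3 0 0 0 0;0 0 0 0 0 0 0;0 0 0 0 0 0 0;0 0 0 30 0 0 0;0 0 0 30 0 0 0;0 0 0 30 0 0 0;0 0 0 18 0 0 0;0 0 0 0 0 0 0")

```text
t: 5.5
ee_pos: [0.5279, 0.314, 0.1722]
ee_rot: [[0.001, 1.0, -0.004], [1.0, -0.001, -0.002], [-0.002, -0.004, -1.0]]
contact_force: [-0.1, -0.3, -1.3]
grip_width: 0.56
gripper_force: 31.9
```

```bash
python3 - <<'E'
from h import *
import pickle
g=grab_frame("side");save("s2",cv2.resize(g["frame"][100:300,180:360],None,fx=3,fy=3,interpolation=cv2.INTER_CUBIC))
s=state();print(np.round(s["ee_pos"],4),np.round(s["contact_force"],1),s["grip_width"],np.round(s["ee_rot"],3).tolist())
E
```

```text
[0.5287 0.3147 0.1741] [-0.6 -0.3 -1.4] 0.5567711993023194 [[0.0, 1.0, -0.002], [1.0, -0.0, -0.001], [-0.001, -0.002, -1.0]]
```

View pics/s2.png

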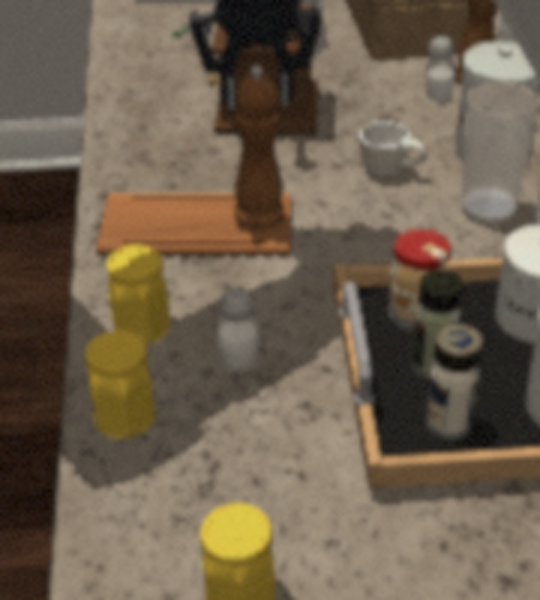

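The crop shows the mill upright just above the right end of the board, with its foot at about (260,215). I'll lower it the last 8 mm.

Emit:
carry_out(moves="0 0 0 4 0 0 0;0 0 0 3 0 0 0;0 0 0 2 0 0 0;0 0 0 0 0 0 0")

```text
t: 5.95
ee_pos: [0.5295, 0.3163, 0.1658]
ee_rot: [[-0.001, 1.0, 0.001], [1.0, 0.001, 0.0], [0.0, 0.001, -1.0]]
contact_force: [0.5, -0.4, -1.1]
grip_width: 0.557
gripper_force: 31.9
```

Emit:
carry_out(moves="0 0 0 1 0 0 0;0 0 0 1 0 0 0;0 0 0 0 0 0 0")

```text
t: 6.25
ee_pos: [0.5297, 0.3168, 0.1656]
ee_rot: [[-0.001, 1.0, 0.002], [1.0, 0.001, 0.002], [0.002, 0.002, -1.0]]
contact_force: [-2.0, -0.7, 13.1]
grip_width: 0.557
gripper_force: 32.9
```

Emit:
carry_out(moves="0.8 0 0 0 0 0 0;1 0 0 0 0 0 0;1 0 0 0 0 0 0;1 0 0 0 0 0 0;1 0 0 -40 0 0 0;1 0 0 -40 0 0 0;1 0 0 -30 0 0 0;1 -38 -7 0 0 0 0;1 -38 -7 0 0 0 0;1 -38 -7 0 0 0 0")

```text
t: 7.25
ee_pos: [0.508, 0.2012, 0.2732]
ee_rot: [[-0.002, 1.0, 0.0], [1.0, 0.002, 0.0], [0.0, 0.0, -1.0]]
contact_force: [0.0, -0.9, 0.8]
grip_width: 1.001
gripper_force: 0.0
```

Emit:
carry_out(moves="1 -38 -7 0 0 0 0;1 -38 -7 0 0 0 0;1 -38 -7 0 0 0 0;1 0 0 0 0 0 0;1 0 0 0 0 0 0;1 0 0 0 0 0 0")

```text
t: 7.85
ee_pos: [0.4877, 0.0887, 0.2733]
ee_rot: [[-0.001, 1.0, 0.0], [1.0, 0.001, 0.0], [0.0, 0.0, -1.0]]
contact_force: [0.8, 0.0, -0.4]
grip_width: 0.998
gripper_force: 0.0
```

```bash
python3 - <<'E'
from h import *
import pickle
g=grab_frame("wrist");save("w3",g["frame"]);pickle.dump(g,open("w3.pkl","wb"))
s=state();print(np.round(s["ee_pos"],4),np.round(s["contact_force"],1),s["grip_width"],np.round(s["ee_rot"],3).tolist())
E
```

```text
[0.4877 0.089  0.2732] [-1.   0.5  0.1] 1.0010810537436823 [[-0.002, 1.0, -0.0], [1.0, 0.002, 0.0], [0.0, -0.0, -1.0]]
```

View pics/w3.png

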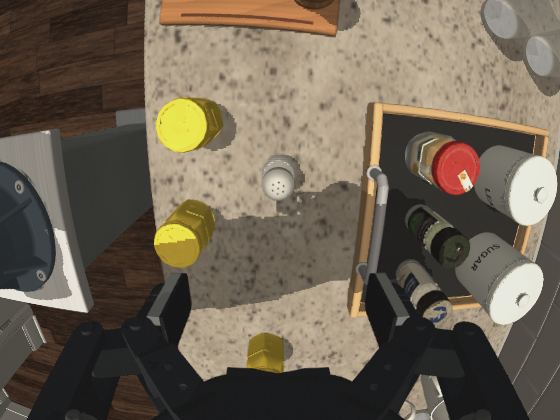

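The wrist view shows the shaker's cap at (278,184), centred between the fingers. The mill is on the board at the top edge. Now I'll descend.

Emit:
carry_out(moves="1 0 0 40 0 0 0;1 0 0 40 0 0 0;1 0 0 40 0 0 0;1 0 0 40 0 0 0;1 0 0 40 0 0 0;1 0 0 24 0 0 0;1 0 0 8 0 0 0;1 0 0 0 0 0 0")

```text
t: 8.7
ee_pos: [0.487, 0.0888, 0.0405]
ee_rot: [[-0.002, 1.0, -0.002], [1.0, 0.002, -0.0], [-0.0, -0.002, -1.0]]
contact_force: [0.7, 0.2, 0.5]
grip_width: 1.0
gripper_force: 0.0
```

Emit:
carry_out(moves="0 0 0 0 0 0 0;0 0 0 0 0 0 0;0 0 0 0 0 0 0;0 0 0 0 0 0 0;0 0 0 0 0 0 0;0 0 0 0 0 0 0;0 0 0 0 0 0 0;0 0 0 0 0 0 0", grip_force=30)

```text
t: 9.5
ee_pos: [0.4882, 0.0883, 0.0427]
ee_rot: [[-0.001, 1.0, 0.002], [1.0, 0.001, 0.001], [0.001, 0.002, -1.0]]
contact_force: [-1.9, 0.3, 8.1]
grip_width: 0.454
gripper_force: 29.4
```

Emit:
carry_out(moves="0 0 0 -20 0 0 0;0 0 0 -40 0 0 0;0 0 0 -40 0 0 0;0 20 -8 0 0 0 0;0 36 -14 0 0 0 0;0 36 -14 0 0 0 0;0 37 -14 0 0 0 0;0 37 -14 0 0 0 0;0 37 -14 0 0 0 0;0 37 -15 0 0 0 0")

```text
t: 10.5
ee_pos: [0.3937, 0.3295, 0.142]
ee_rot: [[-0.001, 1.0, 0.001], [1.0, 0.001, 0.001], [0.001, 0.001, -1.0]]
contact_force: [0.3, 0.3, -0.2]
grip_width: 0.45
gripper_force: 30.5
```

Emit:
carry_out(moves="0 0 0 0 0 0 0;0 0 0 0 0 0 0;0 0 0 30 0 0 0;0 0 0 30 0 0 0;0 0 0 18 0 0 0;0 0 0 6 0 0 0;0 0 0 2 0 0 0;0 0 0 0 0 0 0")

```text
t: 11.3
ee_pos: [0.3949, 0.3279, 0.0561]
ee_rot: [[0.0, 1.0, 0.001], [1.0, -0.0, 0.001], [0.001, 0.001, -1.0]]
contact_force: [0.3, -0.5, -0.6]
grip_width: 0.453
gripper_force: 30.5
```

Emit:
carry_out(moves="0 0 0 1 0 0 0;0 0 0 1 0 0 0;0 0 0 0 0 0 0")

```text
t: 11.6
ee_pos: [0.3949, 0.3286, 0.0547]
ee_rot: [[-0.001, 1.0, 0.002], [1.0, 0.001, 0.001], [0.001, 0.002, -1.0]]
contact_force: [0.3, -2.3, 7.6]
grip_width: 0.452
gripper_force: 31.8
```

Emit:
carry_out(moves="0.7 0 0 0 0 0 0;1 0 0 0 0 0 0;1 0 0 0 0 0 0;1 0 0 0 0 0 0;1 0 0 -35 0 0 0;1 0 0 -40 0 0 0;1 0 0 -40 0 0 0;1 0 0 -40 0 0 0;1 0 0 -40 0 0 0;1 -29 15 0 0 0 0")

```text
t: 12.6
ee_pos: [0.4104, 0.3021, 0.2534]
ee_rot: [[-0.004, 1.0, 0.006], [1.0, 0.004, 0.006], [0.006, 0.006, -1.0]]
contact_force: [1.2, -0.1, -1.0]
grip_width: 0.999
gripper_force: 0.0
```

Emit:
carry_out(moves="0.4 -29 15 0 0 0 0;0.4 -29 15 0 0 0 0;0.4 -29 15 0 0 0 0;0.4 -29 15 0 0 0 0;0.4 -29 15 0 0 0 0;0.4 -29 15 0 0 0 0;0.4 -29 15 0 0 0 0;0.4 -29 15 0 0 0 0;0.4 -31 15 0 0 0 0;0.4 0 0 0 0 0 0")

```text
t: 13.6
ee_pos: [0.5458, 0.0331, 0.2478]
ee_rot: [[0.003, 1.0, 0.0], [1.0, -0.003, -0.001], [-0.001, 0.0, -1.0]]
contact_force: [0.6, -0.4, -0.4]
grip_width: 0.403
gripper_force: 0.0
```

Emit:
carry_out(moves="0.4 0 0 0 -0.09 0 0;0.4 0 0 0 -0.09 0 0;0.4 0 0 0 -0.09 0 0;0.4 0 0 0 -0.09 0 0;0.4 0 0 0 0 0 0;0.4 0 0 0 0 0 0")

```text
t: 14.2
ee_pos: [0.5441, 0.0365, 0.2488]
ee_rot: [[-0.001, 0.936, 0.351], [1.0, 0.001, 0.001], [0.0, 0.351, -0.936]]
contact_force: [-0.9, -0.3, 0.3]
grip_width: 0.399
gripper_force: 0.0
```

```bash
python3 - <<'E'
from h import *
import pickle
g=grab_frame("wrist");save("w4",g["frame"]);pickle.dump(g,open("w4.pkl","wb"))
s=state();print(np.round(s["ee_pos"],4),np.round(s["joints"],2),s["grip_width"],np.round(s["ee_rot"],3).tolist())
R=np.array(s["ee_rot"]);print((R.T@(np.array([.597,.037,.085])+.008*R[:,2]-s["ee_pos"])*1000).round(1))
E
```

```text
[0.545  0.0365 0.2491] [ 0.08  0.02 -0.33  0.87 -0.03  1.65] 0.3986404252579651 [[-0.001, 0.936, 0.352], [1.0, 0.001, 0.001], [0.0, 0.352, -0.936]]
[  0.3  -9.  179.9]
```

View pics/w4.png

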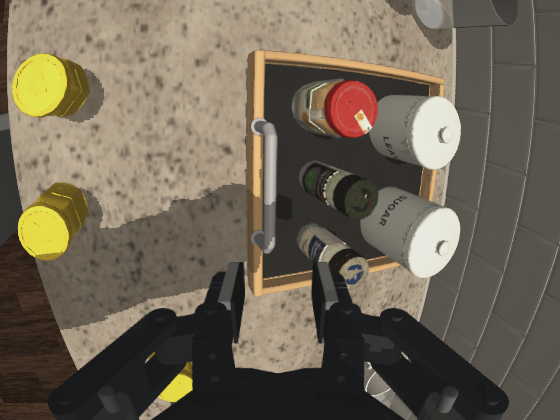

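The wrist view shows the bar running vertically from (269,132) to (267,248), roughly between the fingers. I'll check its x from this view before approaching.

```bash
python3 - <<'E'
from h import *
import pickle
g=pickle.load(open("w4.pkl","rb"))
for p in [(270,135),(270,190),(268,243)]: print(wz(g,*p,.087).round(4))
E
```

```text
[0.5972 0.0911 0.087 ]
[0.597  0.0381 0.087 ]
[ 0.5944 -0.0176  0.087 ]
```

Emit:
carry_out(moves="0.4 0 -9 0 0 0 0;0.4 0 0 30 0 0 0;0.4 0 0 40 0 0 0;0.4 0 0 30 0 0 0;0.4 0 0 0 0 0 0")

```text
t: 14.75
ee_pos: [0.5699, 0.036, 0.1471]
ee_rot: [[-0.001, 0.939, 0.345], [1.0, 0.001, -0.0], [-0.0, 0.345, -0.939]]
contact_force: [-0.7, -0.1, -0.7]
grip_width: 0.395
gripper_force: 0.0
```

Emit:
carry_out(moves="0.4 0 0 30 0 0 0;0.4 0 0 30 0 0 0;0.4 0 0 18 0 0 0;0.4 0 0 0 0 0 0;0.4 0 0 0 0 0 0")

```text
t: 15.25
ee_pos: [0.5991, 0.0363, 0.0796]
ee_rot: [[-0.001, 0.936, 0.352], [1.0, 0.001, 0.0], [0.0, 0.352, -0.936]]
contact_force: [0.3, 0.6, -0.8]
grip_width: 0.399
gripper_force: 0.0
```

Emit:
carry_out(moves="0 0 0 0 0 0 0;0 0 0 0 0 0 0;0 0 0 0 0 0 0;0 0 0 0 0 0 0;0 0 0 0 0 0 0;0 0 0 0 0 0 0", grip_force=40)

```text
t: 15.85
ee_pos: [0.5988, 0.0363, 0.0802]
ee_rot: [[-0.001, 0.935, 0.354], [1.0, 0.0, 0.001], [0.0, 0.354, -0.935]]
contact_force: [-3.5, -0.5, 4.9]
grip_width: 0.117
gripper_force: 38.9
```

Emit:
carry_out(moves="0 0 -2.8 -1 0 0 0;0 0 -5.6 -2.1 0 0 0;0 0 -9.4 -3.5 0 0 0;0 0 -11.2 -4.2 0 0 0;0 0 -11.2 -4.2 0 0 0;0 0 -11.2 -4.2 0 0 0;0 0 -11.2 -4.2 0 0 0;0 0 -11.2 -4.2 0 0 0;0 0 -11.2 -4.2 0 0 0;0 0 -9.4 -3.5 0 0 0")

```text
t: 16.85
ee_pos: [0.4989, 0.0384, 0.0802]
ee_rot: [[-0.004, 0.934, 0.356], [1.0, 0.002, 0.006], [0.005, 0.356, -0.934]]
contact_force: [2.1, 13.8, 5.5]
grip_width: 0.122
gripper_force: 40.5
```

Emit:
carry_out(moves="0 0 -9.4 -3.5 0 0 0;0 0 -7.5 -2.8 0 0 0;0 0 -4 -1.5 0 0 0;0 0 0 0 0 0 0;0 0 0 0 0 0 0")

```text
t: 17.35
ee_pos: [0.4766, 0.0389, 0.0801]
ee_rot: [[-0.005, 0.935, 0.356], [1.0, 0.002, 0.007], [0.006, 0.356, -0.934]]
contact_force: [-1.3, 16.6, 11.4]
grip_width: 0.124
gripper_force: 41.2
```

Emit:
carry_out(moves="0.4 0 0 0 0 0 0;0.4 0 0 0 0 0 0;0.4 0 0 0 0 0 0;0.4 0 0 0 0 0 0;0.4 0 0 -20 0 0 0;0.4 0 0 -40 0 0 0;1 0 0 -40 0 0 0;1 0 0 -40 0 0 0;1 0 0 -40 0 0 0;1 0 0 0 0 0 0")

```text
t: 18.35
ee_pos: [0.4132, 0.0361, 0.2516]
ee_rot: [[-0.001, 0.933, 0.359], [1.0, 0.0, 0.001], [0.001, 0.359, -0.933]]
contact_force: [0.9, 0.2, -0.7]
grip_width: 0.999
gripper_force: 0.0
```

Emit:
carry_out(moves="1 0 20 0 0.09 0 0;1 0 20 0 0.09 0 0;1 0 20 0 0.09 0 0;1 0 20 0 0.09 0 0;1 0 0 0 0 0 0;1 0 0 0 0 0 0")

```text
t: 18.95
ee_pos: [0.4903, 0.0359, 0.2622]
ee_rot: [[-0.0, 1.0, -0.004], [1.0, 0.0, -0.0], [-0.0, -0.004, -1.0]]
contact_force: [-0.3, 0.1, -0.2]
grip_width: 1.002
gripper_force: 0.0
```

```bash
python3 - <<'E'
from h import *
import pickle
g=grab_frame("wrist");save("w5",cv2.resize(g["frame"],(800,600),interpolation=cv2.INTER_CUBIC));pickle.dump(g,open("w5.pkl","wb"))
g=grab_frame("side");pickle.dump(g,open("s5.pkl","wb"))
g=grab_frame("scene");pickle.dump(g,open("c5.pkl","wb"))
s=state();print(np.round(s["ee_pos"],4),np.round(s["joints"],2),s["grip_width"],np.round(s["ee_rot"],3).tolist())
E
```

```text
[0.4888 0.036  0.2645] [ 0.07  0.17 -0.04  1.36  0.    1.64] 0.9972292721681084 [[-0.001, 1.0, 0.0], [1.0, 0.001, 0.0], [0.0, 0.0, -1.0]]
```

View pics/w5.png

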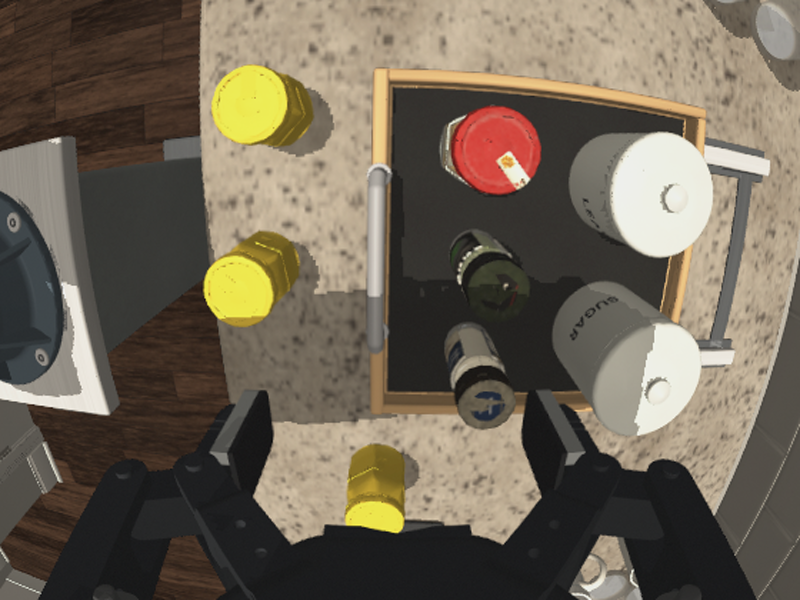

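The tray is out, and all three jars are standing. The honey lid is at (497,150). Next I'll measure the lid.

```bash
python3 - <<'E'
from h import *
import pickle
def lid(g,box):
    f=g["frame"];hs=cv2.cvtColor(f,cv2.COLOR_RGB2HSV)
    m=((hs[...,0]<6)|(hs[...,0]>174))&(hs[...,1]>150)&(hs[...,2]>90)
    k=np.zeros(m.shape,bool);k[box[1]:box[3],box[0]:box[2]]=1
    c=max(cv2.findContours((m&k).astype(np.uint8),0,2)[0],key=cv2.contourArea);return cv2.minEnclosingCircle(c),cv2.boundingRect(c)
g=pickle.load(open("w5.pkl","rb"));(p,r),bb=lid(g,(300,60,400,150));print(p,r,bb,wz(g,*p,.105).round(4),wz(g,(501.5)*.7,(150.5)*.7,.112).round(4))
for n,u,v in (("green",500,288),("blue",487,402)): print(n,wz(g,u*.7,v*.7,.131).round(4))
for n,u,v in (("hL",380,170),("hR",376,345)): print(n,wz(g,u*.7,v*.7,.088).round(4))
E
```

```text
(346.8978271484375, 104.31621551513672) 31.82581901550293 (316, 74, 63, 62) [0.5509 0.1205 0.105 ] [0.5532 0.1197 0.112 ]
green [0.5521 0.0379 0.131 ]
blue [ 0.5501 -0.0419  0.131 ]
hL [0.4786 0.1051 0.088 ]
hR [ 0.4745 -0.0191  0.088 ]
```

Emit:
carry_out(moves="1 28 21 0 0 0 0;1 28 21 0 0 0 0;1 28 20 0 0 0 0;1 0 0 0 0 0 0;1 0 0 30 0 0 0;1 0 0 40 0 0 0;1 0 0 40 0 0 0;1 0 0 30 0 0 0;1 0 0 0 0 0 0;1 0 0 0 0 0 0")

```text
t: 20.1
ee_pos: [0.5513, 0.1199, 0.126]
ee_rot: [[-0.001, 1.0, 0.001], [1.0, 0.001, 0.0], [0.0, 0.001, -1.0]]
contact_force: [0.3, 0.3, 0.8]
grip_width: 1.001
gripper_force: 0.0
```

```bash
python3 - <<'E'
from h import *
g=grab_frame("wrist");save("w6",g["frame"])
s=state();print(np.round(s["ee_pos"],4),np.round(s["contact_force"],1))
E
```

```text
[0.5522 0.1201 0.1268] [ 0.2 -0.8  0.3]
```

View pics/w6.png

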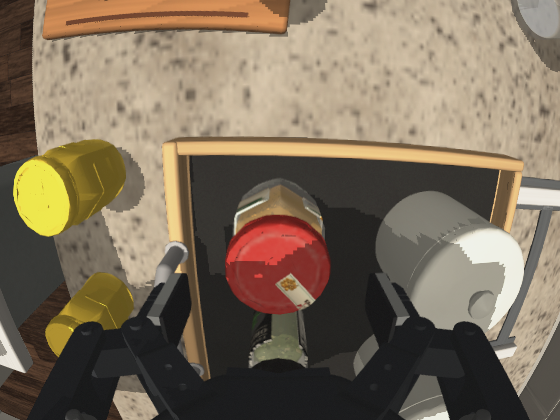

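The lid sits centrally between the fingers at (278,264). Now I'll descend and grip.

Emit:
carry_out(moves="1 0 0 25 0 0 0;1 0 0 16 0 0 0;1 0 0 0 0 0 0;0 0 0 0 0 0 0;0 0 0 0 0 0 0;0 0 0 0 0 0 0;0 0 0 0 0 0 0;0 0 0 0 0 0 0;0 0 0 0 0 0 0;0 0 0 0 0 0 0", grip_force=50)

```text
t: 21.15
ee_pos: [0.5529, 0.1204, 0.0856]
ee_rot: [[-0.001, 1.0, 0.003], [1.0, 0.001, 0.001], [0.001, 0.003, -1.0]]
contact_force: [-1.2, -0.9, 6.7]
grip_width: 0.641
gripper_force: 51.3
```

Emit:
carry_out(moves="0 0 0 -15 0 0 0;0 0 0 -35 0 0 0;0 0 0 -40 0 0 0;0 0 0 -40 0 0 0;0 0 0 -10 0 0 0;0 -15 -2 0 0 0 0;0 -30 -4 0 0 0 0;0 -38 -5 0 0 0 0;0 -38 -5 0 0 0 0;0 -38 -5 0 0 0 0")

```text
t: 22.15
ee_pos: [0.5295, -0.0406, 0.222]
ee_rot: [[-0.001, 1.0, -0.002], [1.0, 0.001, 0.0], [0.0, -0.002, -1.0]]
contact_force: [1.0, 0.1, -3.1]
grip_width: 0.647
gripper_force: 54.0
```

Emit:
carry_out(moves="0 -40 -5 0 0 0 0;0 -40 -5 0 0 0 0;0 -40 -5 0 0 0 0;0 -40 -5 0 0 0 0;0 -40 -5 0 0 0 0;0 -40 -5 0 0 0 0;0 -34 -5 0 0 0 0;0 -20 -3 0 0 0 0;0 0 0 0 0 0 0;0 0 0 0 0 0 0")

```text
t: 23.15
ee_pos: [0.492, -0.333, 0.2221]
ee_rot: [[0.001, 1.0, -0.002], [1.0, -0.001, 0.002], [0.002, -0.002, -1.0]]
contact_force: [-0.1, 0.8, -3.2]
grip_width: 0.638
gripper_force: 54.0
```

```bash
python3 - <<'E'
from h import *
import pickle
g=grab_frame("side");pickle.dump(g,open("s7.pkl","wb"));save("s7",cv2.resize(g["frame"][200:400,200:400],None,fx=3,fy=3,interpolation=cv2.INTER_CUBIC))
g=grab_frame("wrist");pickle.dump(g,open("w7.pkl","wb"))
s=state();print(np.round(s["ee_pos"],4),np.round(s["contact_force"],1),s["grip_width"])
E
```

```text
[ 0.4927 -0.3321  0.2228] [ 0.9 -0.3 -3.2] 0.6424058921816319
```

View pics/s7.png

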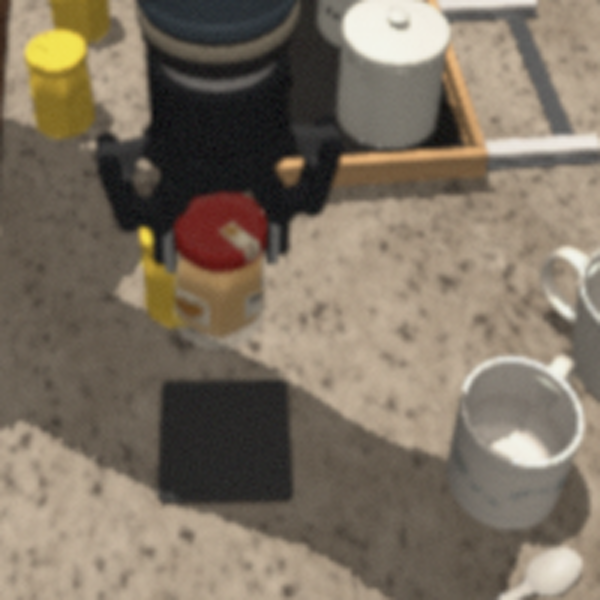

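The jar is held upright above the coaster, with the lid at crop (221,230). The coaster corners are at about (168,381), (285,381), (292,500) and (160,500). I'll check the offsets.

```bash
python3 - <<'E'
from h import *
import pickle
g=pickle.load(open("s7.pkl","rb"))
print("lid top",onz(g,200+221/3,200+231/3,.2485).round(4))
P=np.mean([onz(g,200+u/3,200+v/3,z) for u,v,z in [(167,381,.008),(285,381,.008),(291,497,.006),(160,497,.006)]],0);print(P)
b=g["frame"];m=np.zeros(b.shape[:2],np.uint8);m[320:372,248:302]=(b[320:372,248:302].max(2)<52)
m=cv2.morphologyEx(m,cv2.MORPH_OPEN,np.ones((3,3)));c=max(cv2.findContours(m,0,2)[0],key=cv2.contourArea)
Q=np.float32([onz(g,*p[0],.007)[:2]*1000 for p in c]);print(cv2.minAreaRect(Q))
E
```

```text
lid top [ 0.4933 -0.34    0.2485]
[ 0.49505084 -0.33172009  0.007     ]
((493.4031066894531, -332.087890625), (92.84503936767578, 92.0444564819336), 84.12886810302734)
```

Emit:
carry_out(moves="0 0 1 30 0 0 0;0 0 0 40 0 0 0;0 0 0 40 0 0 0;0 0 0 25 0 0 0;0 0 0 12 0 0 0;0 0 0 4 0 0 0;0 0 0 2 0 0 0;0 0 0 0 0 0 0")

```text
t: 24.05
ee_pos: [0.4949, -0.3331, 0.0716]
ee_rot: [[-0.001, 1.0, 0.002], [1.0, 0.001, -0.001], [-0.001, 0.002, -1.0]]
contact_force: [-0.6, -0.5, -2.5]
grip_width: 0.643
gripper_force: 54.0
```

Emit:
carry_out(moves="0 0 0 2 0 0 0;0 0 0 1 0 0 0;0 0 0 1 0 0 0;0 0 0 0 0 0 0")

```text
t: 24.45
ee_pos: [0.4946, -0.3335, 0.0684]
ee_rot: [[-0.001, 1.0, 0.002], [1.0, 0.001, -0.002], [-0.002, 0.002, -1.0]]
contact_force: [-2.9, 1.5, 10.4]
grip_width: 0.643
gripper_force: 55.0
```

Emit:
carry_out(moves="0.8 0 0 0 0 0 0;1 0 0 0 0 0 0;1 0 0 0 0 0 0;1 0 0 0 0 0 0;1 0 0 -30 0 0 0;1 0 0 -40 0 0 0;1 0 0 -40 0 0 0;1 0 0 -40 0 0 0;1 0 0 -33 0 0 0;1 0 0 0 0 0 0")

```text
t: 25.45
ee_pos: [0.4957, -0.3339, 0.2543]
ee_rot: [[-0.001, 1.0, 0.006], [1.0, 0.001, -0.004], [-0.004, 0.006, -1.0]]
contact_force: [-0.1, -0.4, -0.4]
grip_width: 1.0
gripper_force: 0.0
```

Emit:
carry_out(moves="0.4 37 -8 0 0 0 0;0.4 37 -8 0 0 0 0;0.4 37 -8 0 0 0 0;0.4 37 -8 0 0 0 0;0.4 37 -8 0 0 0 0;0.4 37 -8 0 0 0 0;0.4 37 -8 0 0 0 0;0.4 37 -8 0 0 0 0;0.4 37 -9 0 0 0 0;0.4 39 -9 0 0 0 0")

```text
t: 26.45
ee_pos: [0.411, 0.0403, 0.2489]
ee_rot: [[-0.0, 1.0, -0.001], [1.0, 0.0, 0.0], [0.0, -0.001, -1.0]]
contact_force: [0.1, -0.1, -0.6]
grip_width: 0.4
gripper_force: 0.0
```

Emit:
carry_out(moves="0.4 0 0 0 -0.09 0 0;0.4 0 0 0 -0.09 0 0;0.4 0 0 0 -0.09 0 0;0.4 0 0 0 -0.09 0 0;0.4 0 0 0 0 0 0;0.4 0 0 0 0 0 0")

```text
t: 27.05
ee_pos: [0.4114, 0.0391, 0.2495]
ee_rot: [[-0.001, 0.936, 0.351], [1.0, 0.001, 0.001], [0.0, 0.351, -0.936]]
contact_force: [0.0, 0.5, -0.9]
grip_width: 0.397
gripper_force: 0.0
```

```bash
python3 - <<'E'
from h import *
import pickle
g=grab_frame("side");pickle.dump(g,open("s8.pkl","wb"));save("s8",g["frame"])
s=state();print(np.round(s["ee_pos"],4),s["grip_width"],np.round(s["ee_rot"],3).tolist())
R=np.array(s["ee_rot"]);print((R.T@(np.array([.4766,.0389,.0795])-s["ee_pos"])*1000).round(1))
E
```

```text
[0.4122 0.0391 0.2497] 0.40035857967877225 [[-0.001, 0.936, 0.351], [1.0, 0.001, 0.001], [0.0, 0.351, -0.936]]
[ -0.3   0.6 182. ]
```

View pics/s8.png

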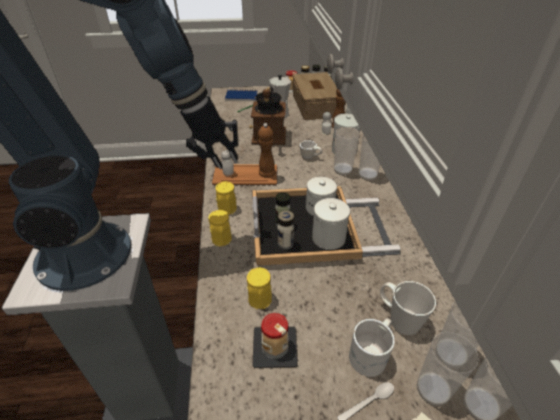

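The honey jar stands on the coaster at (275,335), and both mill and shaker stand on the board. Now I'll push the tray home.

Emit:
carry_out(moves="0.4 0 0 30 0 0 0;0.4 0 0 40 0 0 0;0.4 0 0 40 0 0 0;0.4 0 0 40 0 0 0;0.4 0 0 22 0 0 0;0.4 0 0 10 0 0 0;0.4 0 0 0 0 0 0;0.4 0 0 0 0 0 0")

```text
t: 27.9
ee_pos: [0.4766, 0.0391, 0.0788]
ee_rot: [[-0.001, 0.937, 0.35], [1.0, 0.0, 0.0], [0.0, 0.35, -0.937]]
contact_force: [-1.2, -0.2, 0.4]
grip_width: 0.398
gripper_force: 0.0
```

Emit:
carry_out(moves="0 0 0 0 0 0 0;0 0 0 0 0 0 0;0 0 0 0 0 0 0;0 0 0 0 0 0 0;0 0 0 0 0 0 0;0 0 0 0 0 0 0", grip_force=40)

```text
t: 28.5
ee_pos: [0.4767, 0.0392, 0.0801]
ee_rot: [[-0.001, 0.935, 0.354], [1.0, 0.001, 0.0], [0.0, 0.354, -0.935]]
contact_force: [-0.2, 0.0, 6.7]
grip_width: 0.121
gripper_force: 39.5
```

Emit:
carry_out(moves="0 0 2.8 1 0 0 0;0 0 5.6 2.1 0 0 0;0 0 9.4 3.5 0 0 0;0 0 11.2 4.2 0 0 0;0 0 11.2 4.2 0 0 0;0 0 11.2 4.2 0 0 0;0 0 11.2 4.2 0 0 0;0 0 11.2 4.2 0 0 0;0 0 11.2 4.2 0 0 0;0 0 9.4 3.5 0 0 0")

```text
t: 29.5
ee_pos: [0.5775, 0.0371, 0.0801]
ee_rot: [[0.002, 0.935, 0.353], [1.0, -0.001, -0.004], [-0.004, 0.353, -0.935]]
contact_force: [-3.0, -12.2, 8.3]
grip_width: 0.121
gripper_force: 39.8
```

Emit:
carry_out(moves="0 0 7.5 2.8 0 0 0;0 0 5.6 2.1 0 0 0;0 0 4.7 1.8 0 0 0;0 0 2.8 1 0 0 0;0 0 1.9 0.7 0 0 0;0 0 0 0 0 0 0;0 0 0 0 0 0 0")

```text
t: 30.2
ee_pos: [0.5989, 0.0366, 0.08]
ee_rot: [[0.003, 0.937, 0.351], [1.0, -0.001, -0.005], [-0.004, 0.351, -0.936]]
contact_force: [-15.0, -12.4, 20.2]
grip_width: 0.127
gripper_force: 41.3
```

Emit:
carry_out(moves="0.4 0 0 0 0 0 0;0.4 0 0 0 0 0 0;0.4 0 0 0 0 0 0;0.4 0 0 0 0 0 0;0.4 0 0 -20 0 0 0;0.4 0 0 -40 0 0 0;0.4 0 0 -40 0 0 0;0.6 0 0 -40 0 0 0;1 0 0 -40 0 0 0;1 0 0 0 0 0 0")

```text
t: 31.2
ee_pos: [0.5386, 0.0396, 0.2536]
ee_rot: [[-0.001, 0.933, 0.36], [1.0, 0.001, 0.001], [0.001, 0.36, -0.933]]
contact_force: [1.0, 0.1, -0.2]
grip_width: 0.89
gripper_force: 0.0
```

Emit:
carry_out(moves="1 0 0 0 0.09 0 0;1 0 0 0 0.09 0 0;1 0 0 0 0.09 0 0;1 0 0 0 0.09 0 0;1 0 0 0 0 0 0;1 0 0 0 0 0 0")

```text
t: 31.8
ee_pos: [0.5377, 0.0392, 0.2464]
ee_rot: [[-0.001, 1.0, -0.0], [1.0, 0.001, -0.0], [-0.0, -0.0, -1.0]]
contact_force: [-0.3, 0.7, -0.1]
grip_width: 1.001
gripper_force: 0.0
```

```bash
python3 - <<'E'
from h import *
import pickle
g=grab_frame("wrist");pickle.dump(g,open("w9.pkl","wb"))
g=grab_frame("side");pickle.dump(g,open("s9.pkl","wb"));save("s9",g["frame"])
s=state();print(np.round(s["ee_pos"],4),s["grip_width"],np.round(s["ee_rot"],3).tolist())
E
```

```text
[0.5369 0.0392 0.2476] 0.9987664037950823 [[-0.001, 1.0, 0.001], [1.0, 0.001, 0.0], [0.0, 0.001, -1.0]]
```

View pics/s9.png

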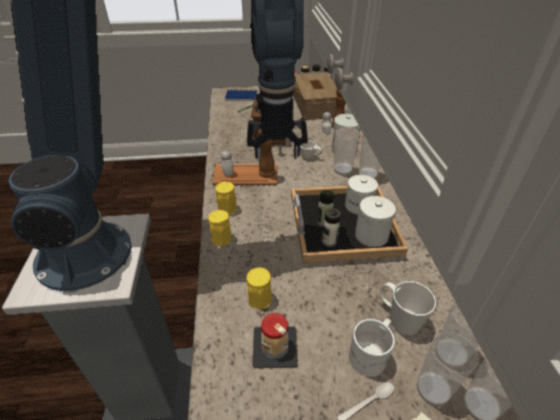

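The tray is home, with the spice jars standing on it. Next I'll bring the shaker back.

Emit:
carry_out(moves="1 29 -14 0 0 0 0;1 29 -14 0 0 0 0;1 29 -14 0 0 0 0;1 29 -14 0 0 0 0;1 29 -14 0 0 0 0;1 29 -14 0 0 0 0;1 29 -14 0 0 0 0;1 29 -14 0 0 0 0;1 29 -15 0 0 0 0;1 28 -15 0 0 0 0")

```text
t: 32.9
ee_pos: [0.3937, 0.3288, 0.2486]
ee_rot: [[-0.001, 1.0, 0.002], [1.0, 0.001, 0.002], [0.002, 0.002, -1.0]]
contact_force: [0.7, -0.1, -0.2]
grip_width: 0.998
gripper_force: 0.0
```

Emit:
carry_out(moves="1 0 0 0 0 0 0;1 0 0 0 0 0 0;1 0 0 40 0 0 0;1 0 0 40 0 0 0;1 0 0 40 0 0 0;1 0 0 40 0 0 0;1 0 0 26 0 0 0;1 0 0 8 0 0 0;1 0 0 0 0 0 0;1 0 0 0 0 0 0")

```text
t: 33.9
ee_pos: [0.396, 0.3282, 0.0554]
ee_rot: [[-0.0, 1.0, 0.002], [1.0, 0.0, 0.001], [0.001, 0.002, -1.0]]
contact_force: [0.6, -0.1, 0.8]
grip_width: 1.003
gripper_force: 0.0
```

Emit:
carry_out(moves="0 0 0 0 0 0 0;0 0 0 0 0 0 0;0 0 0 0 0 0 0;0 0 0 0 0 0 0;0 0 0 0 0 0 0;0 0 0 0 0 0 0;0 0 0 0 0 0 0;0 0 0 0 0 0 0", grip_force=30)

```text
t: 34.7
ee_pos: [0.3953, 0.3284, 0.0549]
ee_rot: [[-0.001, 1.0, 0.001], [1.0, 0.001, 0.001], [0.001, 0.001, -1.0]]
contact_force: [-1.9, -1.5, 8.2]
grip_width: 0.455
gripper_force: 29.5
```

Emit:
carry_out(moves="0 0 0 -20 0 0 0;0 0 0 -40 0 0 0;0 0 0 -40 0 0 0;0 -20 8 0 0 0 0;0 -36 14 0 0 0 0;0 -36 14 0 0 0 0;0 -37 14 0 0 0 0;0 -37 14 0 0 0 0;0 -37 14 0 0 0 0;0 -37 15 0 0 0 0")

```text
t: 35.7
ee_pos: [0.4885, 0.0866, 0.1542]
ee_rot: [[-0.001, 1.0, 0.0], [1.0, 0.001, 0.0], [0.0, 0.0, -1.0]]
contact_force: [0.8, 0.6, -1.4]
grip_width: 0.453
gripper_force: 30.5
```

Emit:
carry_out(moves="0 0 0 0 0 0 0;0 0 0 30 0 0 0;0 0 0 40 0 0 0;0 0 0 26 0 0 0;0 0 0 10 0 0 0;0 0 0 3 0 0 0;0 0 0 0 0 0 0")

```text
t: 36.4
ee_pos: [0.4888, 0.0885, 0.0455]
ee_rot: [[-0.001, 1.0, 0.001], [1.0, 0.001, 0.0], [0.0, 0.001, -1.0]]
contact_force: [-0.1, 0.1, -0.4]
grip_width: 0.448
gripper_force: 30.5
```

Emit:
carry_out(moves="0 0 0 2 0 0 0;0 0 0 1 0 0 0;0 0 0 1 0 0 0;0 0 0 0 0 0 0")

```text
t: 36.8
ee_pos: [0.4892, 0.0884, 0.0428]
ee_rot: [[-0.001, 1.0, 0.003], [1.0, 0.001, 0.001], [0.001, 0.003, -1.0]]
contact_force: [-3.5, -0.3, 15.6]
grip_width: 0.45
gripper_force: 32.8
```

Emit:
carry_out(moves="0.7 0 0 0 0 0 0;1 0 0 0 0 0 0;1 0 0 0 0 0 0;1 0 0 0 0 0 0;1 0 0 -30 0 0 0;1 0 0 -40 0 0 0;1 0 0 -40 0 0 0;1 0 0 -40 0 0 0;1 0 0 -40 0 0 0;1 0 0 -34 0 0 0")

```text
t: 37.8
ee_pos: [0.4883, 0.0881, 0.2671]
ee_rot: [[-0.001, 1.0, 0.001], [1.0, 0.001, 0.0], [0.0, 0.001, -1.0]]
contact_force: [1.6, 0.3, 0.2]
grip_width: 1.005
gripper_force: 0.0
```

Emit:
carry_out(moves="1 38 7 0 0 0 0;1 38 7 0 0 0 0;1 38 7 0 0 0 0;1 38 7 0 0 0 0;1 38 7 0 0 0 0;1 38 6 0 0 0 0;1 0 0 0 0 0 0;1 0 0 0 0 0 0")

```text
t: 38.6
ee_pos: [0.5288, 0.3169, 0.2641]
ee_rot: [[-0.002, 1.0, -0.001], [1.0, 0.002, -0.001], [-0.001, -0.001, -1.0]]
contact_force: [0.9, 0.1, 0.1]
grip_width: 1.001
gripper_force: 0.0
```

```bash
python3 - <<'E'
from h import *
import pickle
s=state();print(np.round(s["ee_pos"],4),s["grip_width"],np.round(s["ee_rot"],3).tolist())
g=grab_frame("wrist");pickle.dump(g,open("w10.pkl","wb"));save("w10",g["frame"])
E
```

```text
[0.5288 0.3169 0.2641] 1.0008225615535158 [[-0.002, 1.0, -0.001], [1.0, 0.002, -0.001], [-0.001, -0.001, -1.0]]
```

View pics/w10.png

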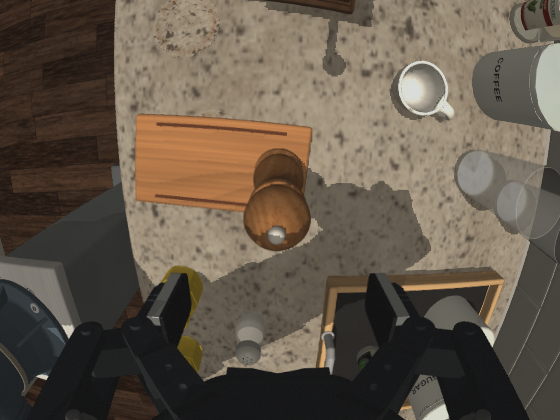

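The mill is aligned, with its knob at (277,234), and the shaker stands at (249,340). Now I'll grip the mill and take it back.

Emit:
carry_out(moves="1 0 0 40 0 0 0;1 0 0 35 0 0 0;1 0 0 23 0 0 0;1 0 0 0 0 0 0;0 0 0 0 0 0 0;0 0 0 0 0 0 0;0 0 0 0 0 0 0;0 0 0 0 0 0 0;0 0 0 0 0 0 0;0 0 0 0 0 0 0", grip_force=30)

```text
t: 39.65
ee_pos: [0.53, 0.3166, 0.1692]
ee_rot: [[-0.001, 1.0, 0.003], [1.0, 0.001, 0.002], [0.002, 0.003, -1.0]]
contact_force: [-0.8, -0.0, 6.6]
grip_width: 0.563
gripper_force: 30.4
```

Emit:
carry_out(moves="0 0 0 0 0 0 0;0 0 0 0 0 0 0")

```text
t: 39.85
ee_pos: [0.53, 0.3167, 0.1693]
ee_rot: [[-0.001, 1.0, 0.003], [1.0, 0.001, 0.002], [0.002, 0.003, -1.0]]
contact_force: [-1.0, -0.9, 7.0]
grip_width: 0.56
gripper_force: 30.4
```

Emit:
carry_out(moves="0 0 0 -20 0 0 0;0 0 0 -40 0 0 0;0 0 0 -40 0 0 0;0 0 0 -30 0 0 0;0 -20 -3 0 0 0 0;0 -40 -5 0 0 0 0;0 -40 -6 0 0 0 0;0 -40 -6 0 0 0 0;0 -40 -6 0 0 0 0;0 -40 -6 0 0 0 0")

```text
t: 40.85
ee_pos: [0.497, 0.0947, 0.2981]
ee_rot: [[-0.001, 1.0, 0.002], [1.0, 0.001, 0.0], [0.0, 0.002, -1.0]]
contact_force: [1.1, -0.2, -1.3]
grip_width: 0.557
gripper_force: 31.8
```

Emit:
carry_out(moves="0 -40 -6 0 0 0 0;0 -40 -6 0 0 0 0;0 -26 -3 0 0 0 0;0 0 0 0 0 0 0;0 0 0 30 0 0 0;0 0 0 40 0 0 0;0 0 0 40 0 0 0;0 0 0 20 0 0 0;0 0 0 6 0 0 0;0 0 0 0 0 0 0")

```text
t: 41.85
ee_pos: [0.4825, -0.0095, 0.1611]
ee_rot: [[-0.001, 1.0, -0.0], [1.0, 0.001, 0.0], [0.0, -0.0, -1.0]]
contact_force: [0.1, 0.0, -0.5]
grip_width: 0.558
gripper_force: 31.9
```

Emit:
carry_out(moves="0 0 0 2 0 0 0;0 0 0 1 0 0 0;0 0 0 1 0 0 0;0 0 0 0 0 0 0")

```text
t: 42.25
ee_pos: [0.4827, -0.0099, 0.1574]
ee_rot: [[-0.001, 1.0, 0.001], [1.0, 0.001, 0.0], [0.0, 0.001, -1.0]]
contact_force: [-0.1, 0.8, -0.1]
grip_width: 0.56
gripper_force: 32.0
```

Emit:
carry_out(moves="0 0 0 1 0 0 0;0 0 0 0.5 0 0 0;0 0 0 0 0 0 0")

```text
t: 42.55
ee_pos: [0.483, -0.01, 0.1572]
ee_rot: [[-0.001, 1.0, 0.003], [1.0, 0.001, -0.0], [-0.0, 0.003, -1.0]]
contact_force: [-4.0, -0.6, 15.7]
grip_width: 0.556
gripper_force: 33.1
```

Emit:
carry_out(moves="0.8 0 0 0 0 0 0;1 0 0 0 0 0 0;1 0 0 0 0 0 0;1 0 0 0 0 0 0;1 0 0 -30 0 0 0;1 0 0 -40 0 0 0;1 0 0 -40 0 0 0;1 0 0 -40 0 0 0;1 0 0 0 0 0 0;1 0 0 0 0 0 0")

```text
t: 43.55
ee_pos: [0.4828, -0.0099, 0.3059]
ee_rot: [[-0.001, 1.0, 0.002], [1.0, 0.001, 0.0], [0.0, 0.002, -1.0]]
contact_force: [-0.2, 0.4, -0.9]
grip_width: 0.998
gripper_force: 0.0
```

```bash
python3 - <<'E'
from h import *
import pickle
g=grab_frame("scene");G=grab_frame("side")
a=pickle.load(open("scene0.pkl","rb"))["frame"][140:300,190:360];b=g["frame"][140:300,190:360];d=G["frame"][150:380,195:415]
r=lambda x,s:cv2.resize(x,s)
top=np.hstack([r(a,(255,240)),r(b,(255,240))]);save("fin",np.hstack([r(top,(0,0)) if 0 else cv2.copyMakeBorder(top,0,60,0,0,0),r(d,(287,300))]))
s=state();print(s["t"],np.round(s["contact_force"],1))
E
```

```text
43.65 [-0.9 -0.7 -0.5]
```

View pics/fin.png

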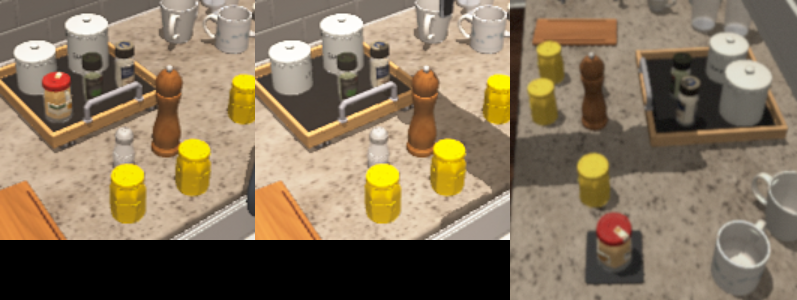

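The before and after views match: the mill and shaker are back in place, the tray is home with both spice jars on it, and the honey jar is on the coaster. Handing in.

```bash
python3 -c "
from rig import close_job
print(close_job())"
```

```text
the job is handed in; nothing more can be done
None
```

I handed the job in at about 44 s: by the last camera views the honey jar stands mid-coaster, the tray is home with both spice jars upright, and the mill and shaker are back where they started; no verdict came back.

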